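# Fit the handle and hold the spring clamp open at the marker

## Robot

A 6-joint arm with a two-finger parallel gripper is mounted at the origin on the work surface. World frame = base frame: x ahead of the robot, y to its left, z up, the work surface at z = 0. Lengths are in m, angles in rad, forces in N, time in s.
With the tool pointing down it reaches from about 0.275 to 0.75 m from the base axis. Payload 10.2 kg.
Tool frame: the origin (TCP) lies midway between the tips of the shut fingers; the grasp point (between the pads) lies 19 mm behind it; z points along the fingers, y is the line along which they close (so a half turn about z gives the same grasp; the last joint's range is limited). The gripper opens to 88 mm and grips with 3 to 60 N. Pads are 18 mm wide; open, the fingers measure 123 mm over their backs; the gripper's body (75 mm by 187 mm) begins 45 mm behind the grasp point.
Start: joints at [-1.409, 0.313, 1.498, -0, 1.331, -0.223], TCP at [0.197, -0.487, 0.239] pointing down, gripper open.
Joint ranges: [-2.94, 2.94], [-0.97, 2.17], [0.19, 2.56], [-1.23, 4.37], [0.02, 3.11], [-2.88, 2.88]. Speed limits (rad/s): [2.39, 2.39, 3.01, 3.14, 3.14, 3.14].

## Interface

Orientations are given as a rotation vector (axis times angle).
In Python, from plant import ctrl, camera, calibration gives the robot as it stands.
- The arm moves only by the tool drive_tool, never from a script. Its argument "motion" is text: rows parted by semicolons, each of 5 numbers parted by spaces: the shift along the tool's x, y, z normalised to -1 to 1, where 1 is 0.03 m, then the turn about the tool's z normalised to -1 to 1, where 1 is 0.08 rad, then the opening, from 0 (shut) to 1 (fully open). In form: dx dy dz twist grip; .... A call has 1 to 12 rows; each row shifts and turns the commanded pose from where the row before left it, along the tool's axes as they then stand; what a row does not reach is not made up. A row lasts 1/12 s, in which the tool goes at most 41.7 mm and 7.16 degrees, less where a joint would pass 70% of its speed; a pose out of reach is approached as far as the arm can. A call with a number of a shift or a turn outside -1 to 1 is refused whole. A call with a gripper value outside its range is refused whole. The fingers move at their own pace and stop on an object; "squeeze" is the grip in N (left out, the last holds). Time passes only in rows, so rows that do not move let the fingers close. It gives the time, the measured TCP pose, the force, the opening and the grip force at its end, in the units of the state.
- ctrl.observe(): the state, without advancing time (a new reading comes with each control period).
- camera(name): name is "scene" or "top"; returns the picture (384x512x3 uint8, red, green, blue); there is no depth.
- calibration(name): a dict with "intrinsics" (3x3 intrinsics, pixels), "rvec" (rotation vector, rad) and "tvec" (3), from world to camera coordinates, as OpenCV has them. Camera axes: x right, y down, z forward; pixel columns grow to the right and rows downward; lengths in m; the calibration is good to about 2 mm. A picture is of the moment at which its call begins. calibration takes no time and is no camera call.
- ctrl.job_done(): hands the job in; it is judged then, once.
The state is a dict: "time_s": time; "joint_pos": joint angles; "qd": joint speeds; "effort": joint torques, N m; "eef_pos": TCP position; "ee_rot": TCP orientation; "ft_force": force on the tool from outside, world axes, zero at the start; "moment": the same for the moment, N m; "gripper_width": finger opening in m; "gripper_force": force on a finger pad.
Only numpy, scipy, OpenCV 4.12 (cv2) and the standard library are available. Lean on these libraries where they do the work, as an engineer would, in place of code of your own. Each camera call takes 0.05 s, during which the arm holds its last target. There are 200 camera calls.

## Task

The spring-closed bench clamp has lost its handle: pick up the loose wooden handle and push its square socket fully down over the square post on the sliding jaw, while the clamp is still shut. Then, pulling only by that handle, draw the jaw open against its spring until its yellow pointer is level with the red marker, and finish there, still gripping the handle and holding the jaw still at the marker so that I can lay the work in. Leave everything else on the bench where it is.

Things in the scene. Friction and masses are not known exactly. Their poses are not given: they have to be found in the camera images.
- clamp: blue bench clamp, fixed; base 270 x 120 x 14 mm. Origin on the bench; base runs x -140 to +130 mm. x axis: along its two steel rods towards the fixed jaw (blue block at x 76 to 110 mm, 62 mm high, wooden facing from x 72). The sliding jaw opens towards -x, the end nearer the robot. White scale lines every 10 mm on the +y edge.
- jaw: aluminium sliding jaw, axes parallel to the clamp's. Origin on its flat top, 40 mm above the bench, at the foot of the square post. Top plate x -30 to +57 mm, 76 mm wide; upstand 22 mm high at x 45 to 61 mm. Shut at clamp x +10 mm; opens to -x by up to 90 mm; a spring pulls it shut (4 N at home plus 70 N/m: 7 to 9.5 N at the marker). No latch.
- post (a point): centre of the top of the bright steel square post on the jaw, 29 mm above the jaw's origin: 16 x 16 mm, sides parallel to the jaw's x and y, top 7 mm tapering to 9 mm square.
- pointer (a point): tip of the yellow pointer on the +y side of the jaw, at the jaw's x = 0 (level with the post's axis), 50 mm out in y; a yellow line on the jaw's top leads to it. It is level with the marker when both have the same x along the clamp.
- mark: red marker clip on the clamp's base on the +y edge, beside the sliding jaw; foot 14 mm long, fin 4 mm thin, 18 mm high. Origin at the centre of its foot, 14 mm above the bench; axes parallel to the clamp's. Fixed, at 35 to 75 mm of jaw opening.
- handle: loose handle standing socket down, 80 mm high, about 0.18 kg: dark steel hub 36 x 36 x 34 mm with a square socket in its underside, 18.5 mm wide, 30 mm deep, 2 mm chamfer, sides parallel to the hub's; pale wooden grip above, 24 mm (its x) by 44 mm (its y), height 34 to 80 mm. Origin: centre of underside, z up. Fits in any of 4 square turns; fully down its origin is at the jaw's.
- tin: round brass wax tin with red lid, 66 mm diameter, 36 mm high; origin centre of underside. Leave alone.
- dye: small amber dye bottle, black cap, 44 mm diameter, 85 mm high; origin centre of underside. Leave alone.
- jar: amber glass jar with brass lid, 68 mm diameter, 100 mm high; origin centre of underside. Leave alone.
- stone: dark sharpening stone 55 x 150 x 30 mm; origin centre of underside. Leave alone.
- tape: black tape measure 50 x 55 x 26 mm; origin centre of underside. Leave alone.
- mallet: mallet lying down, pale handle, dark rubber head, 240 mm long along its x. Leave alone.
- awl: awl lying down, dark wooden handle, steel blade, 160 mm long along its x. Leave alone.
Mind the look-alikes: they are no part of the job. Leave any blue or turquoise look-alike of the handle alone.

How it is judged:
On the way, in this order (a step that is already met when the one before it is completed fails the run):
1. the handle is fully down on the square post while the clamp is still shut (horizontal distance between handle and jaw below 0.004 m and z of handle in the frame of jaw between -0.004 and 0.005 m and angle between the z axis of handle and the z axis of jaw, either way round below 0.14 rad and x of jaw in the frame of clamp above 0 m), for 0.2 s.
2. the jaw is drawn open by the handle to the marker (horizontal distance between handle and jaw below 0.004 m and z of handle in the frame of jaw between -0.004 and 0.005 m and angle between the z axis of handle and the z axis of jaw, either way round below 0.14 rad and x of jaw in the frame of mark between -0.005 and 0.005 m and contact force between each of the fingers, the arm and jaw below 1 N and contact force between the fingers and handle above 2 N), for 0.2 s.
At the end, for the whole second after the job is handed in: Handle fully down on the post (within 4 mm sideways, 5 mm in height, upright to 8 degrees), still gripped by the fingers (over 2 N) and pulling the jaw (over 3 N); jaw still, its pointer within 5 mm of the marker, touched by the robot only through the handle (all of step 2 and contact force between handle and jaw above 3 N and linear speed of jaw below 0.01 m/s); the arm keeps its last pose, push and grip.
It fails at once if a bystander is disturbed (moved over 30 mm) (distance of any of tin, dye, jar, stone, tape, mallet, awl from where it was at the start of the episode above 0.03 m).
It fails at once if the robot pushes the jaw directly (over 8 N) instead of by the handle (contact force between any of the fingers, the arm and jaw above 8 N).
It also fails if it takes over 42 s, if anything falls off the work surface, if the arm or the gripper's body presses on something with over 40 N, if the wrist force passes 120 N, or if a joint passes its speed limit or range.

## Working session

There is one attempt and no reset: what is moved stays moved. The work goes in short steps, Python scripts to look and compute and a tool call to move; the robot and the scene stay as the last step left them, time stands still between calls to the robot, and variables do not carry over. Pictures are saved under pics/ and viewed, at most 10 in all, crops included, and the job is handed in when it is done.

Besides the shell and the picture viewer there is one more tool, called after "Request:" as name(argument=value, ...) on one line, values as JSON. drive_tool: Moves the arm, as the interface text tells. Its arguments: {"type":"object","properties":{"motion":{"type":"string"},"squeeze":{"type":"number"}},"required":["motion"]}

```bash
mkdir -p pics; python3 - <<'E'
from plant import ctrl,camera,calibration
import cv2
for n in ("scene","top"):
    im=camera(n); cv2.imwrite(f"pics/{n}0.png",cv2.cvtColor(im,cv2.COLOR_RGB2BGR)); c=calibration(n)
    print(n,c)
    cv2.imwrite(f"pics/{n}0b.png",cv2.resize(cv2.cvtColor(im,cv2.COLOR_RGB2BGR),(800,600),interpolation=cv2.INTER_CUBIC))
print(ctrl.observe())
E
```

```text
scene {'intrinsics': array([[380.96837245,   0.        , 256.9938474 ],
       [  0.        , 380.96837245, 195.73567313],
       [  0.        ,   0.        ,   1.        ]]), 'rvec': array([ 1.28686046,  2.11344139, -1.03014486]), 'tvec': array([ 0.17377142, -0.18395425,  1.59230685])}
top {'intrinsics': array([[388.05467942,   0.        , 256.07587351],
       [  0.        , 388.05467942, 193.6893187 ],
       [  0.        ,   0.        ,   1.        ]]), 'rvec': array([ 2.13843722, -2.19878529,  0.05625356]), 'tvec': array([0.05174681, 0.46199364, 1.27556878])}
{'time_s': 0.1, 'joint_pos': array([-1.40942322e+00,  3.13364626e-01,  1.49835626e+00, -1.85295583e-05,
        1.33101641e+00, -2.23399093e-01]), 'qd': array([-0.00092437, -0.00214399, -0.00095769, -0.00016961,  0.00089812,
        0.00055558]), 'effort': array([ 2.79108361e-03, -4.02810180e+01, -2.52647156e+01,  6.95779058e-02,
        3.41981719e-02, -5.97210737e-05]), 'eef_pos': array([ 0.19700545, -0.48639181,  0.23823519]), 'ee_rot': array([-3.08250795e+00, -6.00465214e-01, -2.74861332e-05]), 'ft_force': array([ 0.06379211,  0.82132893, -0.20583235]), 'moment': array([ 0.01365617, -0.00717583,  0.03000575]), 'gripper_force': 0.0, 'gripper_width': 0.08779389190641552}
```

View pics/scene0b.png

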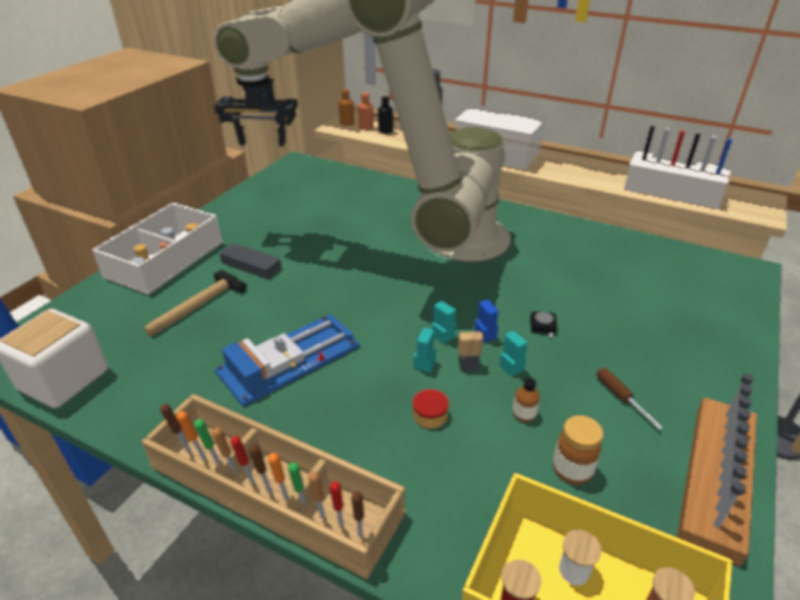

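View pics/top0b.png

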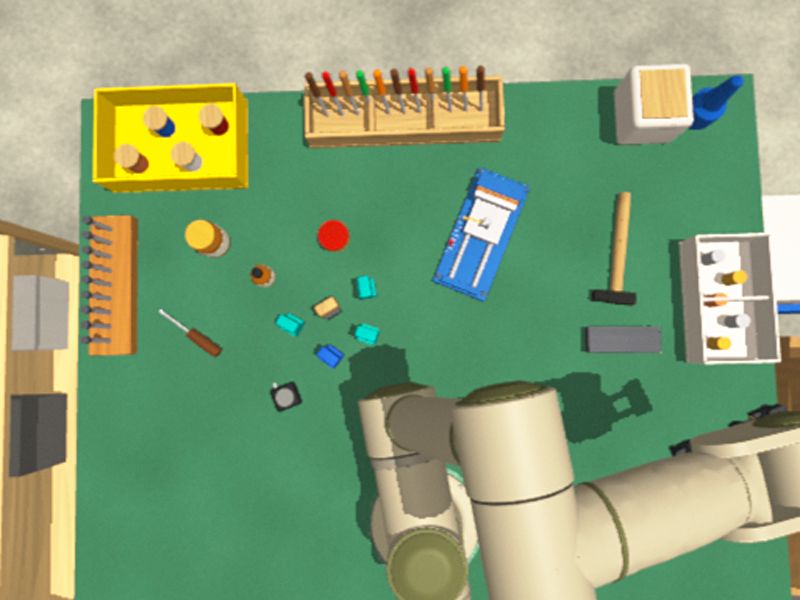

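The scene view shows the handle at about (470,350) with look-alikes round it, and the clamp at about (285,355). In the top view the handle is at (327,307), the post at (484,222) and the red marker at (451,243). I'll zoom in on the handle and clamp in both views.

```bash
python3 - <<'E'
import cv2,numpy as np
t=cv2.imread("pics/top0.png");s=cv2.imread("pics/scene0.png")
r=lambda i,x,y:cv2.resize(i[y:y+75,x:x+100] ,(400,300),interpolation=cv2.INTER_CUBIC)
a=np.vstack([np.hstack([r(t,165,160),r(t,260,110)]),np.hstack([r(s,250,180),r(s,135,190)])])
cv2.imwrite("pics/crop.png",a)
E
```

```text
(no output)
```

View pics/crop.png

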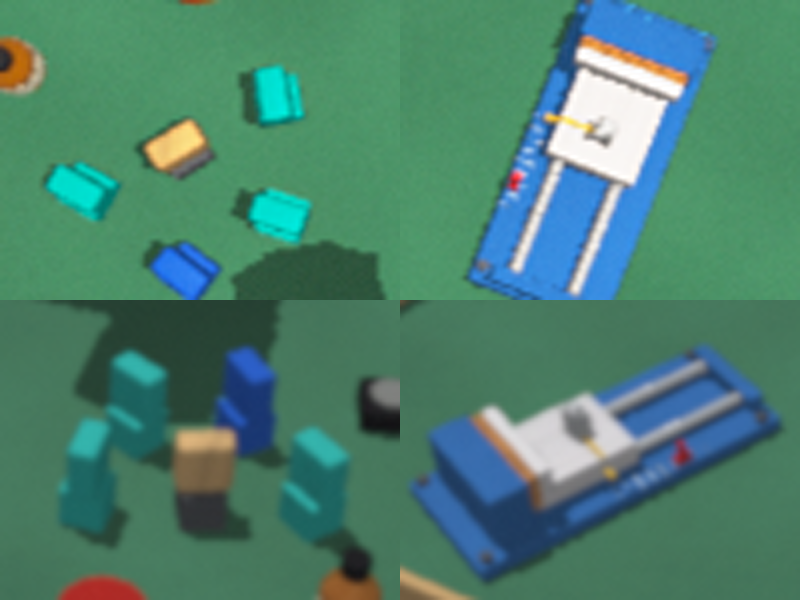

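Top-left: the handle's wooden top is at about crop (175,145) with its long side up-right, and its neighbours are about 85 mm away. Top-right: the post is at about (603,130), the pointer tip at (548,118) and the red clip at (515,181). Next I'll measure these with masks and rays.

```bash
cat >h.py <<'E'
import cv2,numpy as np
from plant import ctrl,camera,calibration
def cam(n):
    c=calibration(n);R=cv2.Rodrigues(c["rvec"])[0];return c["intrinsics"],R,c["tvec"]
def ray(n,p):
    K,R,t=cam(n);return -R.T@t,R.T@np.linalg.inv(K)@np.array([p[0],p[1],1.])
def onz(n,p,z):
    o,d=ray(n,p);return o+d*(z-o[2])/d[2]
def proj(n,P):
    K,R,t=cam(n);q=K@(R@np.asarray(P,float)+t);return q[:2]/q[2]
def tri(p1,p2):
    o1,d1=ray("top",p1);o2,d2=ray("scene",p2)
    s=np.linalg.lstsq(np.c_[d1,-d2],o2-o1,rcond=None)[0]
    a,b=o1+s[0]*d1,o2+s[1]*d2;return (a+b)/2,np.linalg.norm(a-b)
def hsv(im):return cv2.cvtColor(im,cv2.COLOR_RGB2HSV)
def comp(m,lo,hi,win):
    x,y,w,h=win;k=cv2.inRange(m,np.array(lo),np.array(hi));z=np.zeros_like(k);z[y:y+h,x:x+w]=k[y:y+h,x:x+w]
    n,l,s,c=cv2.connectedComponentsWithStats(z);return [(l==i,s[i],c[i]) for i in np.argsort(-s[1:,4])+1 if s[i,4]>3]
E
python3 - <<'E'
from h import *
np.set_printoptions(precision=4,suppress=True)
im={n:cv2.cvtColor(cv2.imread(f"pics/{n}0.png"),cv2.COLOR_BGR2RGB) for n in("top","scene")}
H={n:hsv(im[n]) for n in im}
print("cams",[ray(n,(0,0))[0] for n in im])
wt={"top":(165,160,100,75),"scene":(250,180,100,75)}
wc={"top":(270,110,70,75),"scene":(135,190,100,75)}
def rect(mask):
    c=np.argwhere(mask)[:,::-1].astype(np.float32);return cv2.boxPoints(cv2.minAreaRect(c))
for n in im:
    for nm,lo,hi,w in(("wood",(8,60,90),(24,200,255),wt),("cyan",(83,120,60),(97,255,255),wt),("blue",(108,120,60),(125,255,255),wt),("red",(0,120,80),(6,255,255),wc),("red2",(172,120,80),(180,255,255),wc),("yel",(18,110,120),(30,255,255),wc),("white",(0,0,150),(180,45,255),wc)):
        for m,s,c in comp(H[n],lo,hi,w[n])[:5]:
            print(n,nm,s,c, onz(n,c,.08 if w is wt else .03)[:2])
            if nm=="wood": 
                b=rect(m);print("  V hist",np.percentile(H[n][m][:,2],[5,25,50,75,95]));print(b.tolist(),[onz(n,p,.08)[:2] for p in b])
def dump(n,x,y,w,h):
    print(n,x,y);print(H[n][y:y+h,x:x+w,2])
dump("top",198,187,22,20);dump("top",304,134,14,16);dump("scene",171,210,16,20)
E
```

```text
cams [array([0.3617, 0.0062, 1.3086]), array([1.2961, 0.472 , 0.8348])]
top wood [201 190  16  13 128] [208.7109 196.1406] [0.455  0.1884]
  V hist [133.7  186.25 239.   247.   251.65]
[[200.20004272460938, 195.3999786376953], [213.00003051757812, 188.99998474121094], [217.00003051757812, 196.99998474121094], [204.20004272460938, 203.3999786376953]] [array([0.4581, 0.2156]), array([0.4774, 0.1743]), array([0.4515, 0.162 ]), array([0.4322, 0.2032])]
top wood [165 169  10  14  40] [169.875 176.075] [0.5231 0.3123]
  V hist [122.7  157.75 163.   171.   179.55]
[[165.0, 182.0], [165.0, 169.0], [174.0, 169.0], [174.0, 182.0]] [array([0.5044, 0.3282]), array([0.5464, 0.3278]), array([0.5455, 0.2988]), array([0.5036, 0.2992])]
top wood [210 160   7   1   7] [213. 160.] [0.5708 0.1726]
  V hist [116.5 134.5 140.  145.  149. ]
[[216.0, 160.0], [216.0, 160.0], [210.0, 160.0], [210.0, 160.0]] [array([0.5705, 0.163 ]), array([0.5705, 0.163 ]), array([0.5711, 0.1823]), array([0.5711, 0.1823])]
top cyan [176 200  19  15 178] [185.3258 206.809 ] [0.4231 0.2637]
top cyan [228 176  13  16 160] [233.7
[... 5101 characters left out ...]
 120 130 163 197 210 212 205]
 [214 213 213 207 181 139 113 109 108 109 117 150 189 209 214 212]
 [214 215 215 207 184 144 114 106 106 106 113 142 184 208 214 216]
 [215 214 213 207 188 151 119 107 105 105 108 130 173 203 214 215]
 [214 213 212 210 199 175 143 117 107 106 109 124 157 194 213 217]
 [212 212 212 211 210 200 176 148 125 118 128 144 174 201 214 217]
 [212 213 214 215 213 211 203 189 165 150 162 183 201 213 215 215]
 [213 215 215 216 215 215 214 210 201 193 193 200 209 214 215 215]
 [215 216 216 216 215 216 217 216 214 213 209 206 205 211 215 215]
 [214 215 216 215 216 217 217 217 217 215 214 211 207 206 206 203]
 [212 214 217 217 217 218 217 217 216 217 217 215 208 195 179 165]]
```

```bash
cat >m.py <<'E'
from h import *
np.set_printoptions(precision=4,suppress=True)
def post_frame(imt):
    """jaw -x edge corners, yaw, from the top view (4x upsampled white mask)"""
    x,y,w,h=270,105,80,85;f=6
    c=cv2.resize(imt[y:y+h,x:x+w],None,fx=f,fy=f,interpolation=cv2.INTER_CUBIC)
    m=cv2.inRange(hsv(c),(0,0,185),(180,70,255))
    m=cv2.morphologyEx(m,cv2.MORPH_CLOSE,np.ones((41,41)));m=cv2.morphologyEx(m,cv2.MORPH_OPEN,cv2.getStructuringElement(cv2.MORPH_ELLIPSE,(49,49)))
    ct=max(cv2.findContours(m,cv2.RETR_EXTERNAL,cv2.CHAIN_APPROX_NONE)[0],key=cv2.contourArea)
    b=cv2.boxPoints(cv2.minAreaRect(ct));return (b+.5)/f-.5+np.array([x,y]),c,m
if __name__=="__main__":
    im={n:cv2.cvtColor(cv2.imread(f"pics/{n}0.png"),cv2.COLOR_BGR2RGB) for n in("top","scene")}
    H={n:hsv(im[n]) for n in im}
    # handle top face
    P={}
    for n,lo,w in(("top",205,(198,187,22,20)),("scene",160,(285,205,30,30))):
        m,s,c=comp(H[n],(8,50,lo),(24,220,255),w)[0]
        P[n]=c;r=cv2.minAreaRect(np.argwhere(m)[:,::-1].astype(np.float32));print(n,s,c,r)
        if n=="top":
            b=cv2.boxPoints(r);print([onz(n,p,.08)[:2] for p in b])
            mt=m
    X,e=tri(P["top"],P["scene"]);print("handle top",X,e)
    p=np.array([onz("top",q[::-1],.08)[:2] for q in np.argwhere(mt)]);ev,V=np.linalg.eigh(np.cov(p.T));print("mean",p.mean(0),"long axis",V[:,1],np.sqrt(12*ev))
    b,c,m=post_frame(im["top"]);print("jaw box px",b.tolist());print([onz("top",q,.04)[:2] for q in b])
    # post top guess & red clip & pointer
    for nm,a,s in(("post",(312,141),(180,215)),("red",(288.1,154.4),(205.2,228.3))):
        print(nm,tri(a,s))
    for n,w in(("top",(290,130,22,20)),("scene",(180,215,20,20))):
        for mm,s,cc in comp(H[n],(15,90,100),(32,255,255),w)[:2]:print("yel",n,s,cc)
    rr=cv2.drawContours(c.copy(),[np.int32((b-[270,105]+.5)*6)],-1,(255,0,0),1)
    s=cv2.resize(im["scene"][195:245,160:225],None,fx=6,fy=6,interpolation=cv2.INTER_CUBIC)
    o=np.zeros((510,790,3),np.uint8);o[:,:390]=rr[:,60:450];o[:300,400:790]=s
    cv2.imwrite("pics/clamp.png",o[:,:,::-1])
E
python3 m.py
```

```text
top [202 190  14  12  90] [208.3667 195.6556] ((208.32351684570312, 195.70587158203125), (6.6884446144104, 13.205390930175781), 59.03623962402344)
[array([0.4554, 0.2133]), array([0.4761, 0.1767]), array([0.4574, 0.166 ]), array([0.4368, 0.2026])]
scene [294 213  14   5  62] [300.5    214.8226] ((300.5, 215.0), (4.0, 13.0), 90.0)
handle top [0.4569 0.1893 0.078 ] 0.0011303548048558296
mean [0.4565 0.1895] long axis [-0.4699  0.8827] [0.0219 0.042 ]
jaw box px [[292.4878444671631, 148.30656051635742], [305.93171310424805, 118.1823320388794], [329.9176025390625, 128.88677978515625], [316.4737358093262, 159.01100540161133]]
[array([ 0.6083, -0.0859]), array([ 0.7081, -0.1338]), array([ 0.6693, -0.2115]), array([ 0.5702, -0.1634])]
post (array([ 0.6218, -0.1438,  0.072 ]), np.float64(0.0074928174676774095))
red (array([ 0.5918, -0.072 ,  0.022 ]), np.float64(0.0004083498835423223))
yel top [297 139  11   4  16] [302.0625 140.1875]
yel scene [186 232   3   3   6] [186.8333 232.8333]
```

View pics/clamp.png

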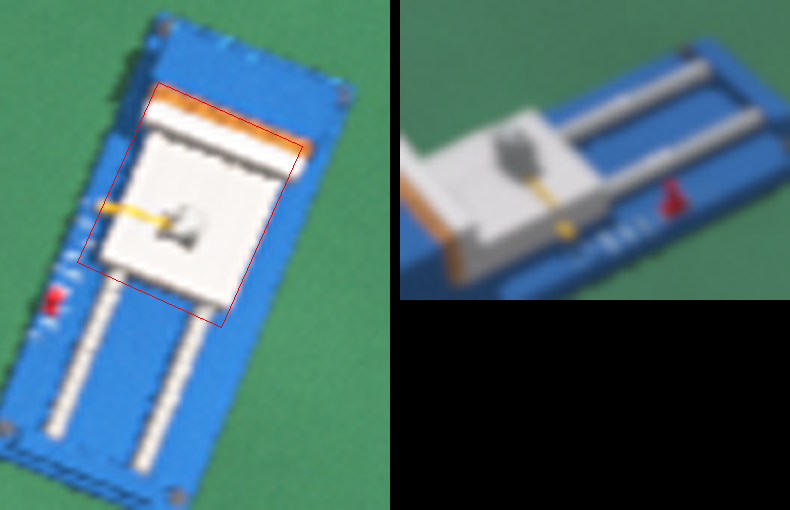

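The jaw's -x corners are at about (101,259) and (230,304) in the left panel, the pointer tip at (98,206), the post top at about (187,217) and the clip at (52,300). The rods run from (52,435) to (117,280) and from (142,470) to (205,312). I'll work out the clamp frame from these in several ways.

```bash
python3 - <<'E'
from h import *
np.set_printoptions(precision=4,suppress=True)
T=lambda u,v,z:onz("top",(280+(u+.5)/6-.5,105+(v+.5)/6-.5),z)
S=lambda u,v:(160+(u-400+.5)/6-.5,195+(v+.5)/6-.5)
im=cv2.cvtColor(cv2.imread("pics/top0.png"),cv2.COLOR_BGR2RGB)
d=[]
for a,b in(((52,435),(117,280)),((142,470),(205,312))):
    q=T(*b,.03)-T(*a,.03);d.append(q[:2]/np.linalg.norm(q[:2]))
q=T(355,95,.014)-T(190,500,.014);d.append(q[:2]/np.linalg.norm(q[:2]))
q=T(230,304,.04)-T(101,259,.04);print("w",np.linalg.norm(q));n=q[:2]/np.linalg.norm(q[:2]);d.append(np.array([-n[1],n[0]]))
for v in d:print(v,np.arctan2(v[1],v[0]))
yaw=np.mean([np.arctan2(v[1],v[0]) for v in d[:3]]);ex=np.array([np.cos(yaw),np.sin(yaw)]);ey=np.array([-ex[1],ex[0]])
print("yaw",yaw)
A=(T(230,304,.04)+T(101,259,.04))[:2]/2+.03*ex
tip=T(98,206,.04)[:2];B=tip-.05*ey
C=T(187,217,.069)[:2]
print("A",A,"B",B,"C",C)
print("tip tri",tri((280+98.5/6-.5,105+206.5/6-.5),S(566,232)))
# rod mid line: y=0
print("rods mid",[(T(a,b,.03)[:2]+T(c,e,.03)[:2])@ey/2 for a,b,c,e in((52,435,142,470),(117,280,205,312))],"A,B,C y",A@ey,B@ey,C@ey,"x",A@ex,B@ex,C@ex)
red=np.array([.5918,-.072]);print("mark x rel",red@ex, "y",red@ey)
print("post base px in crop", [(proj("top",[*P,z])-[280,105]+.5)*6 for P in(A,) for z in(.04,.069)],[(proj("scene",[*A,z])-[160,195]+.5)*6+[400,0] for z in(.04,.069)])
print([ (onz("scene",S(u,v),z)[:2]@ex,onz("scene",S(u,v),z)[:2]@ey) for u,v,z in((672,205,.022),(566,232,.04))])
E
```

```text
w 0.0748151371436247
[ 0.9103 -0.414 ] -0.4268692963742496
[ 0.9164 -0.4004] -0.41190494934295163
[ 0.9128 -0.4084] -0.4207512502906387
[ 0.9313 -0.3642] -0.3727438428842737
yaw -0.4198418320026133
A [ 0.6236 -0.146 ] B [ 0.619  -0.1439] C [ 0.6255 -0.1434]
tip tri (array([ 0.6425, -0.1007,  0.0309]), np.float64(0.0039052629085195517))
rods mid [np.float64(0.11981358488380218), np.float64(0.1198598935571774)] A,B,C y 0.1208790793105016 0.12088010001088184 0.12400201772262193 x 0.628907514198171 0.6239329381272174 0.629623678464125
mark x rel 0.5697525499626243 y 0.17548011799371283
post base px in crop [array([186.3406, 232.0664]), array([192.4091, 220.8792])] [array([517.8611, 169.6388]), array([510.7775, 127.2967])]
[(np.float64(0.571722684914892), np.float64(0.1764798203539379)), (np.float64(0.6332625583876715), np.float64(0.17746934943955778))]
```

The post is at about (0.624,-0.146), clamp yaw -0.42, and the marker is about 58 mm of opening away. The handle is at (0.457,0.189), height 0.078, with its x axis at yaw 0.489. I'll move over the handle at height.

Request:
drive_tool(motion="0.686 -0.735 0 0 0.55;0.686 -0.735 0 0 0.55;0.686 -0.735 0 0 0.55;0.686 -0.735 0 0 0.55;0.686 -0.735 0 0 0.55;0.686 -0.735 0 0 0.55;0.686 -0.735 0 0 0.55;0.686 -0.735 0 0 0.55;0.686 -0.735 0 0 0.55;0.686 -0.735 0 0 0.55;0.686 -0.735 0 0 0.55;0.686 -0.735 0 0 0.55")

```text
time_s: 1.1
eef_pos: [0.3267, -0.1472, 0.2386]
ee_rot: [-3.084, -0.6, 0.0]
ft_force: [0.1, 0.4, -0.1]
gripper_width: 0.0485
gripper_force: 0.0
```

Request:
drive_tool(motion="0.686 -0.735 0 0 0.55;0.686 -0.735 0 0 0.55;0.686 -0.735 0 0 0.55;0.686 -0.735 0 0 0.55;0.686 -0.735 0 0 0.55;0.686 -0.735 0 0 0.55;0.686 -0.735 0 0 0.55;0.686 -0.735 0 0 0.55;0.686 -0.735 0 0 0.55;0.686 -0.735 0 0 0.55;0.686 -0.735 0 0 0.55;0.686 -0.735 0 0 0.55")

```text
time_s: 2.1
eef_pos: [0.4563, 0.1909, 0.2384]
ee_rot: [3.084, 0.601, -0.001]
ft_force: [-0.2, -0.6, 0.1]
gripper_width: 0.0487
gripper_force: 0.0
```

Request:
drive_tool(motion="0 0 0 -1 0.55;0 0 0 -1 0.55;0 0 0 -1 0.55;0 0 0 -1 0.55;0 0 0 -1 0.55;0 0 0 -1 0.55;0 0 0 -1 0.55;0 0 0 -1 0.55;0 0 0 -1 0.55;0 0 0 -1 0.55;0 0 0 -1 0.55")

```text
time_s: 3.02
eef_pos: [0.456, 0.1893, 0.2384]
ee_rot: [-2.53, -1.862, 0.001]
ft_force: [0.1, 0.1, -0.7]
gripper_width: 0.0482
gripper_force: 0.0
```

Request:
drive_tool(motion="0 0 0 -1 0.55;0 0 0 -1 0.55;0 0 0 -1 0.55;0 0 0 -1 0.55;0 0 0 -1 0.55;0 0 0 -1 0.55;0 0 0 -1 0.55;0 0 0 -1 0.55;0 0 0 -1 0.55;0 0 0 -1 0.55;0 0 0 0 0.55;0 0 0 0 0.55")

```text
time_s: 4.02
eef_pos: [0.4561, 0.1893, 0.2385]
ee_rot: [-1.614, -2.695, 0.0]
ft_force: [-0.4, 0.5, -0.6]
gripper_width: 0.0486
gripper_force: 0.0
```

Request:
drive_tool(motion="0 0.02 0.9 0 0.55;0 0 0.9 0 0.55;0 0 0.9 0 0.55;0 0 0.9 0 0.55;0 0 0.9 0 0.55;0 0 0.9 0 0.55;0 0 0.6 0 0.55;0 0 0.5 0 0.55;0 0 0 0 0.55", squeeze=30)

```text
time_s: 4.77
eef_pos: [0.4552, 0.1893, 0.0412]
ee_rot: [-1.612, -2.692, 0.005]
ft_force: [-0.8, 1.1, -0.3]
gripper_width: 0.0481
gripper_force: 0.0
```

Request:
drive_tool(motion="0 0 0 0 0;0 0 0 0 0;0 0 0 0 0;0 0 0 0 0;0 0 0 0 0;0 0 0 0 0", squeeze=30)

```text
time_s: 5.27
eef_pos: [0.4572, 0.1897, 0.0446]
ee_rot: [1.61, 2.696, 0.002]
ft_force: [-2.2, -0.0, 6.6]
gripper_width: 0.0236
gripper_force: 29.8
```

Request:
drive_tool(motion="0 0 -0.5 0 0;0 0 -0.8 0 0;0 0 -0.9 0 0;0 0 -0.9 0 0;0 0 -0.8 0 0;0 0 -0.4 0 0;0 0 0 0 0;0 0 0 0 0")

```text
time_s: 5.93
eef_pos: [0.4565, 0.1895, 0.1725]
ee_rot: [1.611, 2.697, 0.0]
ft_force: [-0.6, -0.8, -2.8]
gripper_width: 0.0239
gripper_force: 29.8
```

Request:
drive_tool(motion="-0.5 -0.027 0 0 0;-0.7 -0.027 0 0 0;-0.9 -0.027 0 0 0;-0.9 -0.027 0 0 0;-0.9 -0.027 0 0 0;-0.9 -0.027 0 0 0;-0.9 -0.027 0 0 0;-0.9 -0.027 0 0 0;-0.9 -0.027 0 0 0;-0.9 -0.027 0 0 0;-0.9 -0.027 0 0 0;-0.9 -0.027 0 0 0")

```text
time_s: 6.93
eef_pos: [0.593, -0.0856, 0.1706]
ee_rot: [-1.61, -2.694, 0.001]
ft_force: [0.5, -0.2, -1.0]
gripper_width: 0.0238
gripper_force: 29.8
```

Request:
drive_tool(motion="-0.9 -0.027 0 0 0;-0.7 -0.027 0 0 0;-0.58 0 0 0 0;0 0 0 0.5 0;0 0 0 0.9 0;0 0 0 1 0;0 0 0 1 0;0 0 0 1 0;0 0 0 1 0;0 0 0 1 0;0 0 0 1 0;0 0 0 1 0")

```text
time_s: 7.93
eef_pos: [0.6222, -0.1426, 0.1704]
ee_rot: [-2.412, -2.008, 0.003]
ft_force: [0.1, -0.6, -2.2]
gripper_width: 0.0237
gripper_force: 29.8
```

Request:
drive_tool(motion="0 0 0 1 0;0 0 0 1 0;0 0 0 0.6 0;0 0 0 0.4 0;0 0 0 0 0;0 0 0 0 0;0 0 0 0 0")

```text
time_s: 8.52
eef_pos: [0.6226, -0.1427, 0.1717]
ee_rot: [-2.632, -1.713, 0.001]
ft_force: [-0.4, 1.3, -2.4]
gripper_width: 0.0241
gripper_force: 29.8
```

```bash
python3 - <<'E'
from h import *
T=camera("top");S=camera("scene");cv2.imwrite("pics/top1.png",T[:,:,::-1]);cv2.imwrite("pics/scene1.png",S[:,:,::-1])
r=lambda i,x,y:cv2.resize(i[y:y+100,x:x+66],(396,600),interpolation=cv2.INTER_CUBIC)
cv2.imwrite("pics/c1.png",np.hstack([r(T,280,90),r(S,155,160)])[:,:,::-1]);s=ctrl.observe();print(s["eef_pos"],s["ee_rot"],s["ft_force"],s["joint_pos"])
E
```

```text
[ 0.62275223 -0.14275732  0.17223045] [-2.63299359e+00 -1.71263686e+00  5.54464288e-04] [-0.22987752 -0.03039961 -2.63087963] [-4.08410107e-01  6.17180642e-01  1.21160022e+00  4.36749102e-05
  1.31351415e+00  8.98879444e-03]
```

View pics/c1.png

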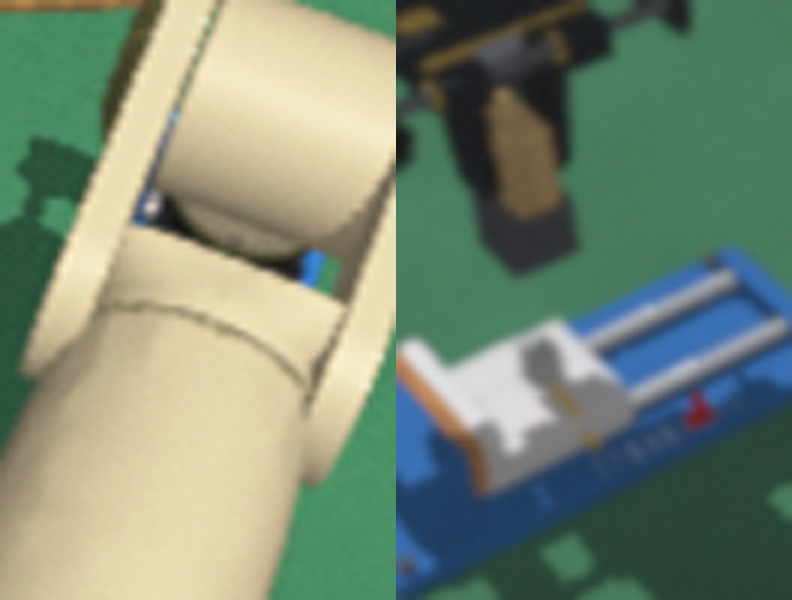

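The handle hangs upright in the fingers: its hub's lower corner is at about (519,276), the left one at (480,240) and the right one at (578,248). The post below has its base vertex at about (548,393) and its top at about (540,345). I'll check both against projections.

```bash
python3 - <<'E'
from h import *
np.set_printoptions(precision=1,suppress=True)
def c(P):return (proj("scene",P)-[155,160]+.5)*6+[396,0]
ex=np.array([.9127,-.4087]);ey=np.array([.4087,.9127])
tc=np.array([.6227,-.1427]);ps=np.array([.6237,-.1459])
for nm,o,z,h in(("hub bottom",tc,.128,.018),("hub top",tc,.162,.018),("grip top",tc,.208,0),("post base",ps,.04,.008),("post shoulder",ps,.062,.008),("post top",ps,.069,.0045),("jaw -x corners",ps-.03*ex,.04,.038)):
    print(nm,[c([*(o+sx*h*ex+sy*h*ey),z]) for sx,sy in((1,1),(1,-1),(-1,1),(-1,-1))])
print("pointer",[c([*(ps+.05*ey),z]) for z in(.03,.04)])
E
python3 - <<'E'
import cv2,numpy as np
i=cv2.imread("pics/scene1.png")
r=lambda x,y:cv2.resize(i[y:y+30,x:x+40],(760,570),interpolation=cv2.INTER_CUBIC)
cv2.imwrite("pics/c2.png",r(165,205))
E
```

```text
hub bottom [array([513.6, 280.6]), array([477.9, 244.3]), array([578.5, 251.6]), array([542.2, 216.4])]
hub top [array([504.1, 225.5]), array([468. , 189.6]), array([570.4, 196.9]), array([533.5, 162.1])]
grip top [array([506.3, 115.8]), array([506.3, 115.8]), array([506.3, 115.8]), array([506.3, 115.8])]
post base [array([537.8, 394.5]), array([522.5, 378.2]), array([565.2, 381.5]), array([549.7, 365.4])]
post shoulder [array([532.4, 362.5]), array([516.9, 346.2]), array([560. , 349.5]), array([544.5, 333.4])]
post top [array([533.3, 345.7]), array([524.6, 336.6]), array([548.9, 338.4]), array([540.1, 329.4])]
jaw -x corners [array([567.3, 425.9]), array([494.4, 348.2]), array([695. , 363.6]), array([619.5, 290.6])]
pointer [array([595.4, 446.4]), array([593.2, 432. ])]
```

View pics/c2.png

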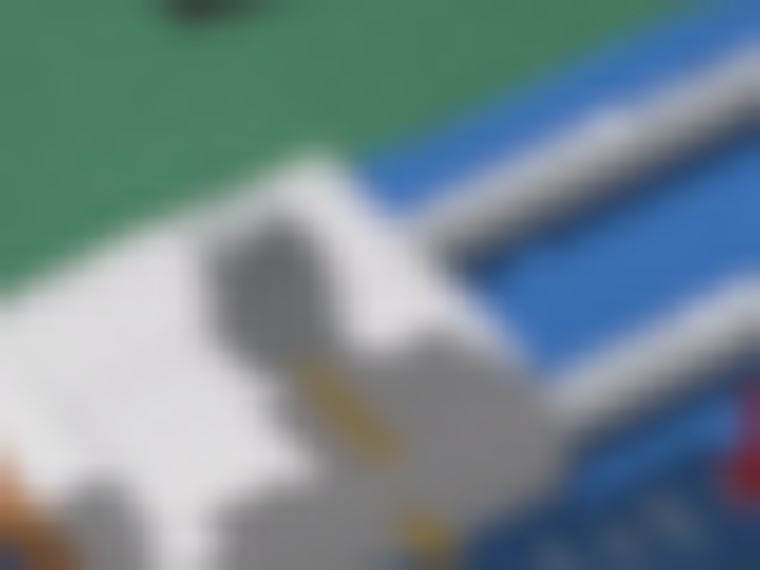

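The post and hub both project within 2 mm of prediction, with the same small offset, so I only need a minor correction. Then I'll lower it.

Request:
drive_tool(motion="-0.085 0.073 0.2 0 0;0 0 0.5 0 0;0 0 0.5 0 0;0 0 0.4 0 0;0 0 0 0 0;0 0 0 0 0")

```text
time_s: 9.12
eef_pos: [0.6237, -0.1461, 0.1243]
ee_rot: [-2.633, -1.712, 0.001]
ft_force: [0.8, 0.1, -0.6]
gripper_width: 0.0241
gripper_force: 29.8
```

Request:
drive_tool(motion="0 0 0.13 0 0;0 0 0.13 0 0;0 0 0.13 0 0;0 0 0.13 0 0;0 0 0 0 0")

```text
time_s: 9.53
eef_pos: [0.6235, -0.1459, 0.1082]
ee_rot: [-2.633, -1.712, 0.001]
ft_force: [-0.2, -0.1, -1.5]
gripper_width: 0.0235
gripper_force: 29.8
```

Request:
drive_tool(motion="0 0 0.13 0 0;0 0 0.13 0 0;0 0 0.13 0 0;0 0 0 0 0")

```text
time_s: 9.87
eef_pos: [0.6234, -0.1459, 0.0963]
ee_rot: [-2.633, -1.711, 0.001]
ft_force: [-0.4, 1.0, -2.3]
gripper_width: 0.0237
gripper_force: 29.8
```

Request:
drive_tool(motion="0 0 0.13 0 0;0 0 0.13 0 0;0 0 0.1 0 0;0 0 0 0 0")

```text
time_s: 10.2
eef_pos: [0.6235, -0.1459, 0.0857]
ee_rot: [-2.633, -1.712, 0.001]
ft_force: [0.4, 0.2, -2.4]
gripper_width: 0.0238
gripper_force: 29.8
```

Request:
drive_tool(motion="0 0 0.05 0 0;0 0 0.05 0 0;0 0 0 0 0;0 0 0 0 0")

```text
time_s: 10.53
eef_pos: [0.624, -0.1461, 0.0846]
ee_rot: [2.633, 1.712, 0.001]
ft_force: [-2.8, 0.4, 5.4]
gripper_width: 0.0237
gripper_force: 29.8
```

Seated: TCP z shows a 40 mm rise and the upward force is about 5 N. Now I'll pull most of the way.

Request:
drive_tool(motion="0 0 0 0 0;0 0 0 0 0;0 -0.1 0 0 0;0 -0.2 0 0 0;0 -0.2 0 0 0;0 -0.2 0 0 0;0 -0.2 0 0 0;0 -0.2 0 0 0;0 -0.2 0 0 0;0 -0.2 0 0 0;0 -0.1 0 0 0;0 0 0 0 0")

```text
time_s: 11.53
eef_pos: [0.5811, -0.1273, 0.0847]
ee_rot: [2.63, 1.709, 0.005]
ft_force: [5.8, -2.5, 0.0]
gripper_width: 0.0239
gripper_force: 29.8
```

Request:
drive_tool(motion="0 0 0 0 0;0 0 0 0 0;0 0 0 0 0")

```text
time_s: 11.78
eef_pos: [0.5816, -0.1275, 0.0847]
ee_rot: [2.63, 1.709, 0.005]
ft_force: [6.7, -3.0, 0.7]
gripper_width: 0.024
gripper_force: 29.8
```

```bash
python3 - <<'E'
from h import *
S=camera("scene");cv2.imwrite("pics/scene2.png",S[:,:,::-1]);T=camera("top");cv2.imwrite("pics/top2.png",T[:,:,::-1])
s0=cv2.imread("pics/scene0.png")
r=lambda i,x,y:cv2.resize(i[y:y+60,x:x+80],(800,600),interpolation=cv2.INTER_CUBIC)
a=r(S,155,190)[:,:,::-1];cv2.imwrite("pics/c3.png",a)
E
```

```text
(no output)
```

View pics/c3.png

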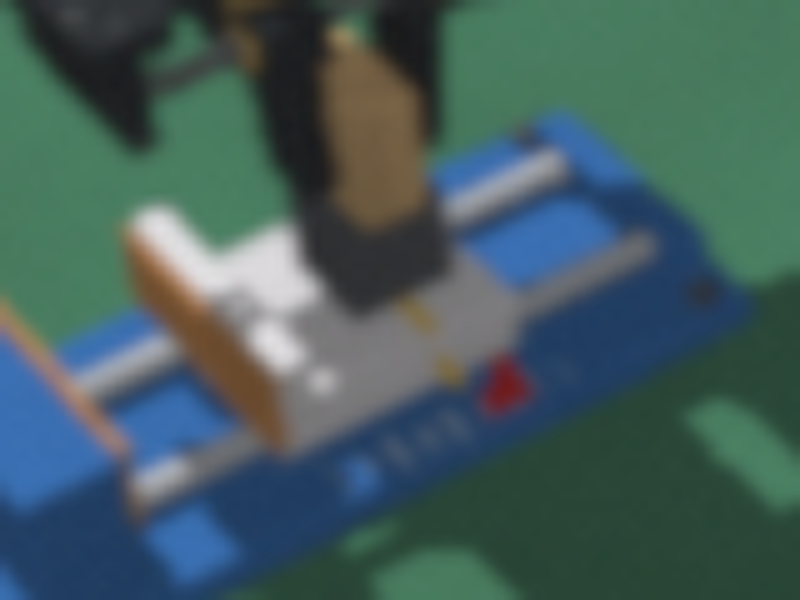

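The handle is still fully down. The pointer tip is at (453,372) and the red clip's centroid at about (506,388), so a bit remains. I'll measure it.

```bash
python3 - <<'E'
from h import *
np.set_printoptions(precision=4,suppress=True)
ex=np.array([.9131,-.4076,0]);ey=np.array([.4076,.9131,0])
def plane(p,y):
    o,d=ray("scene",p);X=o+d*(y-o@ey)/(d@ey);return X@ex,X[2]
for n in("scene0","scene2"):
    im=cv2.cvtColor(cv2.imread(f"pics/{n}.png"),cv2.COLOR_BGR2RGB).astype(float)
    w=im[220:240,195:216];y0,x0=220,195
    g=np.clip(w[:,:,0]-1.3*np.maximum(w[:,:,1],w[:,:,2])-5,0,None);yy,xx=np.mgrid[:g.shape[0],:g.shape[1]]
    c=((g*xx).sum()/g.sum()+x0,(g*yy).sum()/g.sum()+y0);print(n,"red",c,g.sum(),plane(c,.176),onz("scene",c,.021)@ex)
    x0,y0,x1,y1=(180,228,192,238) if n=="scene0" else (196,223,203,231)
    w=im[y0:y1,x0:x1];g=np.clip(np.minimum(w[:,:,0],w[:,:,1])-1.35*w[:,:,2]-3,0,None);yy,xx=np.mgrid[:g.shape[0],:g.shape[1]]
    c=((g*xx).sum()/g.sum()+x0,(g*yy).sum()/g.sum()+y0);print("yel",c,g.sum(),plane(c,.169),onz("scene",c,.035)@ex,np.argwhere(g>.3*g.max())[:,::-1].tolist())
E
```

```text
scene0 red (np.float64(205.05507631055076), np.float64(228.48009289980092)) 301.40000000000003 (np.float64(0.5708479526472854), np.float64(0.022312882356221198)) 0.5701690010829107
yel (np.float64(187.04717530576588), np.float64(232.71753057658708)) 85.84999999999994 (np.float64(0.6297455131688242), np.float64(0.0338515262275465)) 0.6302635462226401 [[7, 4], [7, 5], [8, 5]]
scene2 red (np.float64(205.0287787787788), np.float64(228.26326326326327)) 399.59999999999997 (np.float64(0.5708546116819958), np.float64(0.023236643754326547)) 0.5696966426051977
yel (np.float64(200.0), np.float64(227.0)) 1.5 (np.float64(0.5840098733591103), np.float64(0.031096615469326405)) 0.5859866303342778 [[4, 4]]
```

Pointer to marker is about 13.5 mm along -x.

Request:
drive_tool(motion="0 -0.1 0 0 0;0 -0.15 0 0 0;0 -0.1 0 0 0;0 -0.08 0 0 0;0 -0.02 0 0 0;0 0 0 0 0;0 0 0 0 0;0 0 0 0 0;0 0 0 0 0")

```text
time_s: 12.63
eef_pos: [0.5694, -0.1221, 0.0847]
ee_rot: [2.63, 1.709, 0.006]
ft_force: [6.1, -2.4, -0.4]
gripper_width: 0.0242
gripper_force: 29.8
```

```bash
python3 - <<'E'
from h import *
S=camera("scene");cv2.imwrite("pics/scene3.png",S[:,:,::-1]);print(ctrl.observe()["eef_pos"])
cv2.imwrite("pics/c4.png",cv2.resize(S[205:245,180:230],(800,600),interpolation=cv2.INTER_CUBIC)[:,:,::-1])
cv2.imwrite("pics/c4.png",cv2.resize(S[205:242,185:233],(768,592),interpolation=cv2.INTER_CUBIC)[:,:,::-1])
# expected pixels with pointer at the marker
e=np.array([.9131,-.4076,0]);f=np.array([.4076,.9131,0])
for x in(.566,.571,.576):print(x,(proj("scene",x*e+.169*f+[0,0,.033])-[185,205]+.5)*16)
print("marker foot/fin top",[(proj("scene",.571*e+.176*f+[0,0,z])-[185,205]+.5)*16 for z in(.014,.032)])
E
```

```text
[ 0.56940077 -0.12210992  0.08469124]
0.566 [326.24579725 313.4592264 ]
0.571 [304.45808378 324.25477218]
0.576 [282.57969242 335.09524775]
marker foot/fin top [array([331.9516274 , 415.02396586]), array([324.31114883, 347.12206318])]
```

View pics/c4.png

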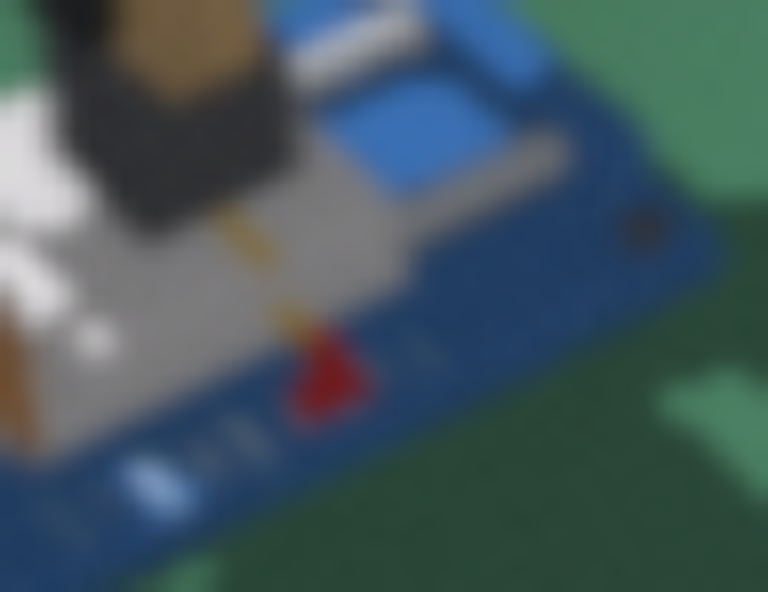

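The pointer's tip meets the red fin at about (293,318)–(305,332), and the line on the jaw's top runs (222,212)–(270,265). As a cross-check, I'll compute the opening from that line on the z=0.04 plane.

```bash
python3 - <<'E'
from h import *
e=np.array([.9131,-.4076,0]);f=np.array([.4076,.9131,0])
def g(p):X=onz("scene",p,.0403);return round(X@e,4),round(X@f,4)
C=lambda u,v,s,ox,oy:((u+.5)/s-.5+ox,(v+.5)/s-.5+oy)
print("now",g(C(246,239,16,185,205)),g(C(225,215,16,185,205)),g(C(266,262,16,185,205)))
print("mid",g(C(418,314,10,155,190)))
print("shut",g(C(147,205,6,160,195)))
for n,(x0,y0,x1,y1) in(("scene0",(181,225,187,231)),("scene2",(194,219,199,224)),("scene3",(198,217,203,223))):
    im=cv2.cvtColor(cv2.imread(f"pics/{n}.png"),cv2.COLOR_BGR2RGB).astype(float);w=im[y0:y1,x0:x1]
    k=w[:,:,0]-w[:,:,2];k=np.clip(k-.3*k.max(),0,None);yy,xx=np.mgrid[:k.shape[0],:k.shape[1]]
    print(n,g(((k*xx).sum()/k.sum()+x0,(k*yy).sum()/k.sum()+y0)))
E
```

```text
now (np.float64(0.5704), np.float64(0.1482)) (np.float64(0.5699), np.float64(0.1395)) (np.float64(0.5709), np.float64(0.1564))
mid (np.float64(0.5828), np.float64(0.1472))
shut (np.float64(0.6308), np.float64(0.1545))
scene0 (np.float64(0.628), np.float64(0.1441))
scene2 (np.float64(0.5831), np.float64(0.1476))
scene3 (np.float64(0.5703), np.float64(0.1482))
```

The jaw line is at x 0.5704 and the marker at 0.5705, so they are level. The handle is still seated and pulling about 6.5 N. Handing in.

```bash
python3 -c "
from plant import ctrl
print(ctrl.job_done())"
```

```text
the job is handed in; nothing more can be done
None
```

The handle is fully down on the post and still gripped, holding the jaw still with its pointer level with the red marker (within 1 mm by my camera measurement); I handed the job in at about 12.7 s, and no verdict was shown.

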